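# Demagnetise a batch of bushes in the bench demagnetiser

### The arm

A 7-joint arm with a two-finger parallel gripper is mounted at the origin on a cart in front of the work surface, level with it; the furniture and walls round the work are solid. World frame = base frame: x ahead of the robot, y to its left, z up, the work surface at z = 0. Lengths are in m, angles in rad, forces in N, time in s.
With the tool pointing down it reaches from about 0.35 to 0.9 m from the base axis. Payload 19.9 kg.
Tool frame: the origin (TCP) lies between the finger pads; the fingertips stand 19 mm ahead of it and the grasp point (between the pads) is the TCP; z points along the fingers, y is the line along which they close (so a half turn about z gives the same grasp; the last joint's range is limited). The gripper opens to 94 mm and grips with 3 to 60 N. Pads are 16 mm wide; open, the fingers measure 119 mm over their backs; the gripper's body (75 mm by 177 mm) begins 78 mm behind the grasp point.
Start: joints at [1.163, 0.417, -0.01, 1.614, 0.005, 1.111, -0.053], TCP at [0.224, -0.584, 0.224] pointing down, gripper open.
Joint ranges: [-2.81, 2.81], [-0.39, 2.02], [-1.27, 1.25], [0.06, 2.57], [-1.19, 4.33], [0.19, 2], [-2.82, 2.82]. Speed limits (rad/s): [1.89, 1.89, 2.39, 2.39, 3.01, 3.01, 3.01].

### API

Orientations are given as a 3x3 rotation matrix whose columns are the frame's x, y, z axes.
In Python, from rig import robot gives the robot as it stands. Calls block until the motion is done:
- robot.move_ptp(position, orientation): joint-space move of the TCP to a pose.
- robot.move_linear(position, velocity=0.15, frame=None, threshold=None): straight line of the TCP; frame=None keeps the orientation; velocity is the mean speed in m/s. With threshold (N) it stops when the force on the tool has changed by that much, and returns True; else False.
- robot.goto_joints(angles): joint-space move.
- robot.gripper_to(opening): finger opening in m; the grip force is fixed at half the most; returns when the fingers have stopped.
- robot.pause(seconds).
- robot.ik(position, orientation): joint angles nearest the present ones, or None.
- robot.get_state(): the state.
- robot.grab_frame(name): name is "side" or "top"; returns the picture (384x512x3 uint8, red, green, blue); there is no depth.
- robot.camera_info(name): a dict with "fx", "fy", "cx", "cy" (pixels), "rvec" (rotation vector, rad) and "tvec" (3), from world to camera coordinates, as OpenCV has them. Camera axes: x right, y down, z forward; pixel columns grow to the right and rows downward; lengths in m; the calibration is good to about 2 mm. A picture is of the moment at which its call begins. camera_info takes no time and is no camera call.
A pose or a line that the arm cannot do raises robot.PlanningError and nothing moves.
- robot.sign_off(): hands the job in; it is judged then, once.
The state is a dict: "time": time; "qpos": joint angles; "joint_vel": joint speeds; "effort": joint torques, N m; "ee_pos": TCP position; "tool_rot": TCP orientation; "force": force on the tool from outside, world axes, zero at the start; "moment": the same for the moment, N m; "opening": finger opening in m; "grasp_force": force on a finger pad.
Only numpy, scipy, OpenCV 4.12 (cv2) and the standard library are available. Lean on these libraries where they do the work, as an engineer would, in place of code of your own. Each camera call takes 0.05 s, during which the arm holds its last target. There are 200 camera calls.

### The job

Demagnetise the batch of plain steel bushes: push the release pin down through the small access hole in the top of the demagnetiser to trip its hidden drawer latch, put the pin back upright in its stand, lower every bush gently into a drawer compartment of its own so that it stands flat in the nest in the middle, and push the drawer home until it latches. Then roll the field thumbwheel up with a fingertip until the meter's needle stands at the brass set mark, pause there a moment, and roll it back down to zero, so that the field fades out of the bushes. Leave the drawer shut, and leave the V-block and the two flanged bushes where they are.

Things in the scene. Friction and masses are not known exactly. Their poses are not given: they have to be found in the camera images.
- demagnetiser: bench demagnetiser, a low grey housing 180 (x) x 224 (y) x 82 mm high with rubber feet; origin on the table under its centre, its x axis points from front to back (the drawer comes out to its -x side), y to its left. It does not move. On the top: in front a meter with a horizontal white scale (frame 40 x 112 mm, 4 mm high), behind it the access hole at the left and the thumbwheel at the right
- access_hole (a point): centre of the mouth of the round access hole, on the housing's top (82 mm above the table): 10 mm wide with a small countersink, vertical. A spring plunger lies 33 mm below the mouth; pushing it 6 to 9 mm down (5 to 6 N) frees the drawer, which springs out by itself; the plunger's stop is 10 mm down
- drawer (a joint): travel of the drawer in m: 0 shut, about 0.002 when latched, 0.115 fully out towards the housing's -x side. A spring (4 N shut, 2 N when out) pushes it out; to shut it, push its front towards +x (up to about 10 N, slow: it has a damper) until it stops at 0, then let go: the latch holds it
- drawer_front (a point): middle of the upper edge of the drawer's front plate, 57 mm above the table, moves with the drawer; the front plate is 222 mm wide, its foot 9 mm above the table, its face looks to -x of the housing and stands 16 mm proud of the housing when shut (106 mm in front of the housing's origin)
- nest_1 (a point): centre of the floor of the leftmost (+y) drawer compartment, axes as the housing's; moves with the drawer. Foam floor (gives 1 mm for 3 N, at most 5 mm) 15 mm above the table, walls 42 mm high; 92 mm long along the housing's x, 48 mm wide. 10 mm high pads in the corners leave a nest 38 mm long in the middle and a 30 mm wide lane at each end for the fingers: hold the bush along the housing's x
- nest_2 (a point): centre of the floor of drawer compartment 2 from the left, like nest_1 and 51 mm to the right (-y) of it
- nest_3 (a point): centre of the floor of drawer compartment 3 from the left, like nest_1 and 102 mm to the right (-y) of it
- nest_4 (a point): centre of the floor of drawer compartment 4 from the left, like nest_1 and 153 mm to the right (-y) of it
- bush_a_mid (a point): plain steel bush, a ring 34 mm outside diameter, 22 mm high, 78 g, standing on the table; this point is its centre, half-way up. Two to four such bushes are there, the others absent.
- bush_b_mid (a point): plain steel bush, a ring 34 mm outside diameter, 22 mm high, 78 g, standing on the table; this point is its centre, half-way up. Two to four such bushes are there, the others absent.
- bush_c_mid (a point): plain steel bush, a ring 34 mm outside diameter, 22 mm high, 78 g, standing on the table; this point is its centre, half-way up. Two to four such bushes are there, the others absent.
- bush_d_mid (a point): plain steel bush, a ring 34 mm outside diameter, 22 mm high, 78 g, standing on the table; this point is its centre, half-way up. Two to four such bushes are there, the others absent.
- field_wheel (a joint): angle of the thumbwheel in rad, 0 to 4.0; grows as the top of the wheel is moved towards the housing's right (-y). It stays where it is left; friction at the rim about 1 N. The needle moves 20 mm per rad the same way
- wheel_top (a point): highest point of the thumbwheel, fixed to the housing, 8 mm above its top face (90 mm above the table). The wheel has 24 mm radius and 10 mm width, its axis lies along the housing's x and it rolls along the housing's y in a slot 15 x 45 mm
- needle_tip (a point): front end of the meter's black needle; it slides along the housing's y, zero at the left end (+y) of an 80 mm scale with a tick every 8 mm
- set_mark (a point): point of the small brass set mark on the front edge of the meter, on the scale; it stays put in a run. The needle is set when it has the same y, in the housing's frame, as this point, within half a division (4 mm)
- scale_zero (a point): zero line of the meter's scale, at its left end (+y), fixed to the housing; the needle is at zero when it has the same y, in the housing's frame, within half a division (4 mm). The wheel then stands against its stop. It may start up to 12 mm above zero
- pin_handle (a point): release pin, 50 g, standing upright in its stand: black round handle 15 mm diameter and 40 mm long, with a flange of 22 mm diameter and 4 mm at its foot and a steel rod of 6 mm diameter reaching 45 mm below the flange, round-ended. This point is on its axis 25 mm above the underside of the flange (mid-handle) and 70 mm above the rod's end; z points up along it
- stand_hole (a point): mouth of the hole in the pin's stand, a fixed steel block 48 x 48 x 52 mm high: 10 mm wide, 48 mm deep, countersunk. The pin is home when its flange lies on the block, pin_handle then 25 mm above this point
- v_block: V-block 45 x 42 x 30 mm, a bystander, origin at the centre of its underside
- brass_bush: slim brass flanged bush 26 mm diameter, 30 mm high, a bystander, origin at its underside
- flat_bush: flat flanged steel bush 40 mm diameter, 12 mm high, a bystander, origin at its underside
Not all that is in view belongs to the job. Leave any blue look-alike of the part that bears bush_c_mid alone.

How it is judged:
By the outcome, as a careful person would: the job done as asked, in the order asked, and still so for the second after the job is handed in, with the robot touching nothing.
Of bush_a, bush_b, bush_c, bush_d only 2 to 4 are there at a start; the rules pass over those that are not, and their reading is None.
At some moment in a run one of bush_a, bush_b, bush_c, bush_d may be knocked a few centimetres aside while the robot is not near it.
It also fails if it takes over 210 s, if anything falls off the work surface, if the arm or the gripper's body presses on something with over 40 N, if the wrist force passes 120 N, or if a joint passes its speed limit or range.

## Working session

There is one attempt and no reset: what is moved stays moved. The work goes in short steps, each a Python script; the robot and the scene stay as the last script left them, time stands still between calls to the robot, and variables do not carry over. Pictures are saved under pics/ and viewed, at most 14 in all, crops included, and the job is handed in when it is done.

```bash
ls; mkdir -p pics; cat > h.py <<'E'
from rig import robot
import numpy as np, cv2
def cam(n):
    c=robot.camera_info(n); R=cv2.Rodrigues(np.array(c["rvec"],float))[0]
    return c,R,np.array(c["tvec"],float).ravel()
def onz(n,u,v,z):
    c,R,t=cam(n); d=R.T@np.array([(u-c["cx"])/c["fx"],(v-c["cy"])/c["fy"],1]); o=-R.T@t
    return o+d*(z-o[2])/d[2]
def proj(n,p):
    c,R,t=cam(n); q=R@np.asarray(p,float)+t
    return np.array([c["fx"]*q[0]/q[2]+c["cx"],c["fy"]*q[1]/q[2]+c["cy"]])
def tri(u1,u2):  # top, side
    A=[];b=[]
    for n,u in(("top",u1),("side",u2)):
        o=onz(n,*u,0); e=onz(n,*u,0.3)-o; e/=np.linalg.norm(e); P=np.eye(3)-np.outer(e,e); A.append(P);b.append(P@o)
    return np.linalg.solve(sum(A),sum(b))
def snap(n,f=None,box=None,s=1):
    im=robot.grab_frame(n)[:,:,::-1].copy()
    if f:
        o=im if box is None else im[box[1]:box[3],box[0]:box[2]]
        cv2.imwrite("pics/"+f,cv2.resize(o,None,fx=s,fy=s,interpolation=cv2.INTER_CUBIC))
    return im
def down(a):  # tool y axis (closing line) at angle a in world xy, z down
    y=np.array([np.cos(a),np.sin(a),0]); z=np.array([0,0,-1.]); return np.column_stack([np.cross(y,z),y,z])
E
python3 - <<'E'
from h import *
for n in("top","side"):
    cv2.imwrite(f"pics/{n}_raw.png",snap(n,n+"1.png",s=1.56)); c,R,t=cam(n); print(n,c["fx"],-R.T@t,R[2])
s=robot.get_state();print(s["time"],s["tool_rot"],s["ee_pos"],s["opening"])
E
```

```text
pics
top 403.8249544663452 [0.33930907 0.14405852 1.21941249] [ 0.1649356  -0.00301172 -0.98629974]
side 497.7966363603081 [0.21315264 1.18798009 0.75863159] [ 0.25562363 -0.81207813 -0.52458142]
0.1 [[ 9.33857200e-01  3.57645835e-01 -4.33155260e-04]
 [ 3.57646089e-01 -9.33856742e-01  9.27024795e-04]
 [-7.29584039e-05 -1.02062506e-03 -9.99999477e-01]] [ 0.22342491 -0.58338494  0.22392221] 0.0937749374156373
```

View pics/top1.png

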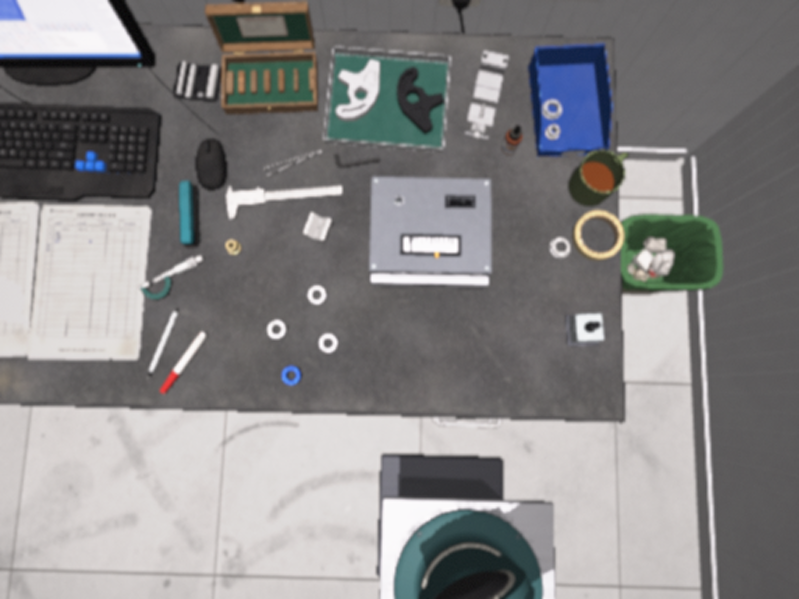

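View pics/side1.png

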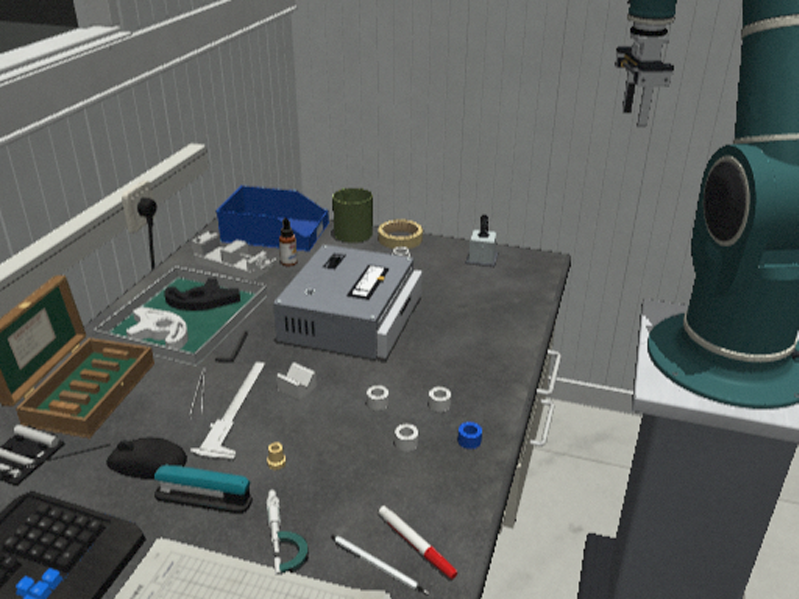

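The top view shows three steel bushes, at about (203,189), (177,211) and (210,220) raw pixels. The blue look-alike is at (186,240). The housing spans about (237–315, 114–182), with the pin stand at (377,210) and the flat bush at (359,158). Next I'll zoom in on the housing.

```bash
python3 - <<'E'
from h import *
T=cv2.imread("pics/top_raw.png");S=cv2.imread("pics/side_raw.png")
a=cv2.resize(T[108:188,228:324],(780,650)[:2],interpolation=cv2.INTER_CUBIC)[:595]
cv2.imwrite("pics/c1.png",cv2.resize(T[110:185,230:322],None,fx=8,fy=8,interpolation=cv2.INTER_CUBIC)[:600,:800])
cv2.imwrite("pics/c2.png",cv2.resize(S[150:235,170:325],None,fx=5,fy=5,interpolation=cv2.INTER_CUBIC))
g=T.astype(int); sat=g.max(2)-g.min(2)
m=((g.min(2)>130)&(sat<40)).astype(np.uint8); 
n,l,st,ce=cv2.connectedComponentsWithStats(m)
for i in range(1,n):
    if 20<st[i,4]<600 and 150<ce[i][0]<400 and 100<ce[i][1]<260:
        x,y,w,h=st[i,:4]; print(st[i],ce[i],onz("top",x+w/2-.5,y+h/2-.5,.022)[:2])
gs=S.astype(int); m=((gs.min(2)>120)&(gs.max(2)-gs.min(2)<40)).astype(np.uint8)
n,l,st,ce=cv2.connectedComponentsWithStats(m)
print('side')
for i in range(1,n):
    if 20<st[i,4]<600 and 160<ce[i][0]<330 and 130<ce[i][1]<300: print(st[i],ce[i],onz("side",*ce[i],.015)[:2])
# housing top edges in top view
h=((abs(g.mean(2)-g[175//1,250].mean())<25)).astype(np.uint8)
print(g[120,245],g[150,245],g[172,300],g[100,245],g[150,225],g[179,270])
E
```

```text
[194 135  19  20 249] [202.73092369 144.78714859] [0.66368855 0.3045105 ]
[352 151  14  15 143] [358.44055944 158.37762238] [ 0.63544454 -0.17083319]
[196 182  14  14 129] [202.64341085 188.48837209] [0.52759724 0.29930756]
[369 200  19  20 296] [377.58783784 209.5       ] [ 0.47937097 -0.22687249]
[171 204  13  14 125] [176.744 210.712] [0.45924595 0.37171049]
[204 213  13  14 128] [209.875     219.3359375] [0.43530869 0.27252161]
side
[302 147  16   9  92] [309.55434783 151.34782609] [ 0.48536669 -0.28386856]
[144 161  33  13 148] [161.06081081 167.01351351] [ 0.90436545 -0.03242436]
[242 173  28  42 273] [255.64835165 193.61172161] [0.57486398 0.02817388]
[178 232  24  16 211] [190.59241706 240.00473934] [0.66208765 0.28838051]
[235 247  14  10  82] [241.59756098 251.04878049] [0.52735956 0.29126543]
[275 248  14  10  84] [281.60714286 252.1547619 ] [0.4345511  0.26576562]
[253 271  15  11  97] [260.31958763 276.60824742] [0.45728017 0.36603904]
[175 166 167] [179 169 169] [182 173 173] [ 99  98 101] [ 99  98 102] [250 248 249]
```

View pics/c1.png

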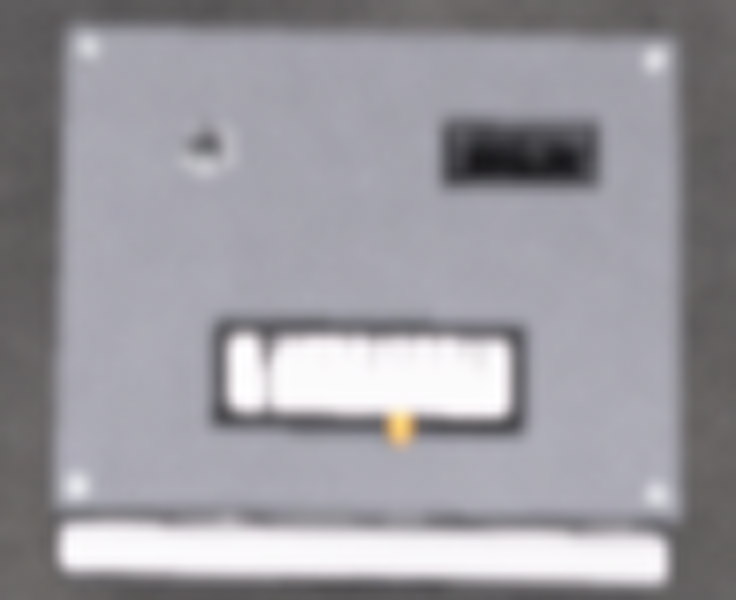

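View pics/c2.png

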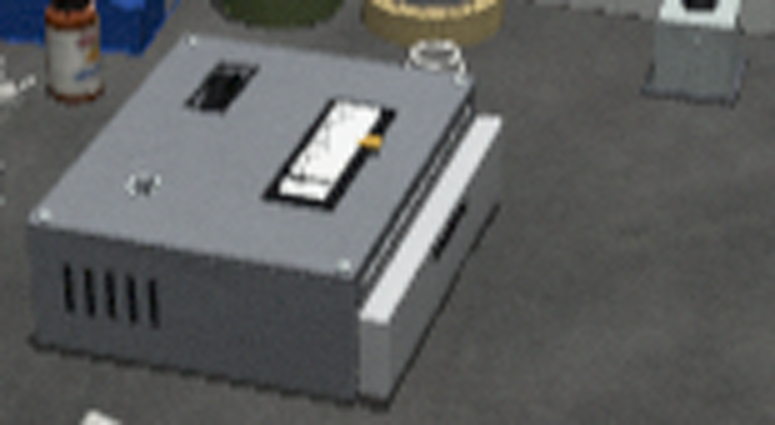

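The housing is nearly square to the world frame. In raw pixels, the hole is near (255.1,127.6), the wheel slot centre near (294.8,128.6), the needle near (262.6,156) and the brass mark near (279.5,163). The next step is the housing frame and the pin.

```bash
python3 - <<'E'
from h import *
T=cv2.imread("pics/top_raw.png");S=cv2.imread("pics/side_raw.png")
c1=lambda x,y:(230+(x+.5)/8-.5,110+(y+.5)/8-.5)
c2=lambda x,y:(170+(x+.5)/5-.5,150+(y+.5)/5-.5)
for k,p,q in [("scrBL",(88,47),(42,214)),("scrBR",(655,60),(192,42)),("scrFR",(655,494),(460,81)),("scrFL",(76,487),(345,266)),("hole",(205,145),(143,184)),("slot",(522,153),(222,86)),("mark",(400,430),(370,141)),("needle",(265,375),(305,178)),("frameBL",(217,324),None),("frameBR",(520,330),None),("frameFR",(520,430),None),("frameFL",(213,425),None)]:
    a=c1(*p); print(k,onz("top",*a,.082).round(4)[:2], tri(a,c2(*q)).round(4) if q else "")
g=T.astype(int); d=(g.max(2)<70).astype(np.uint8); 
def blobs(m,box):
    n,l,st,ce=cv2.connectedComponentsWithStats(m)
    return [(st[i].tolist(),ce[i].round(1)) for i in range(1,n) if box[0]<ce[i][0]<box[2] and box[1]<ce[i][1]<box[3] and st[i,4]>6]
print(blobs(d,(365,198,392,222)))
print(blobs((S.max(2)<60).astype(np.uint8),(295,125,330,170)))
for y in range(199,222): print(y,T[y,362:390].max(1))
E
```

```text
scrBL [0.7388 0.1905] [0.7376 0.1902 0.0826]
scrBR [ 0.7402 -0.0181] [ 0.7391 -0.0186  0.0805]
scrFR [ 0.5773 -0.0189] [ 0.5749 -0.0194  0.0815]
scrFL [0.5737 0.1892] [0.5717 0.1888 0.0824]
hole [0.7027 0.1465] [0.7004 0.146  0.083 ]
slot [0.7032 0.0304] [0.7011 0.0301 0.0825]
mark [0.5981 0.0732] [0.5961 0.0735 0.088 ]
needle [0.617  0.1224] [0.6153 0.1225 0.0884]
frameBL [0.6355 0.1402] 
frameBR [0.6365 0.0304] 
frameFR [0.5994 0.0299] 
frameFL [0.598  0.1407] 
[([376, 207, 7, 5, 22], array([378.5, 208.8]))]
[([307, 138, 6, 14, 67], array([309.8, 144.7]))]
199 [ 98  99 103 103 104 104 106 106 106 105 105 106 105 105 106 106 104 103
 103 106 107 110 111 107 104 103 103 104]
200 [ 96  99 100 101 101 102 108 115 119 122 124 128 127 128 133 136 135 132
 131 132 138 145 143 129 112 105 105 105]
201 [ 94  95  98  97  97  99 116 142 160 172 178 183 184 186 195 199 197 196
 194 196 201 206 197 165 125 108 107 107]
202 [ 90  98 101  92  90  95 128 179 212 225 228 230 230 232 234 236 235 235
 235 235 236 238 232 193 135 108 107 107]
203 [ 92 103 103  90  83  89 133 200 235 241 242 242 242 24
[... 1501 characters left out ...]
104 104  90  81  86 128 198 235 242 242 243 243 243 243 242 241
 240 240 240 239 240 237 219 157 112 103]
217 [ 98  91 106 106  91  82  82 117 178 223 232 233 234 233 230 227 226 224
 225 224 224 222 221 217 196 146 113 107]
218 [ 97  94 110 110  97  88  88 109 148 179 190 193 194 192 183 176 175 174
 174 174 173 167 161 159 148 124 110 107]
219 [ 99  98 114 115 106 101 101 108 121 135 140 141 142 138 131 128 127 127
 127 127 127 125 118 115 114 109 108 107]
220 [104 102 115 118 114 111 113 114 115 120 126 126 124 119 112 111 110 110
 108 107 105 104 104 105 106 106 107 106]
221 [109 106 110 112 110 107 108 109 113 117 121 124 120 114 108 104 104 103
 100  99  98  98 101 105 106 106 105 104]
```

```bash
python3 - <<'E'
from h import *
print(onz("top",377.3,209.4,.052),onz("top",378.5,208.8,.076),onz("side",309.8,144.7,.076),tri((378.5,208.8),(309.8,144.7)))
p=[.479,-.222]
for z in(.052,.056,.096): print(proj("top",p+[z]),proj("side",p+[z]))
for a in(0,np.pi/2,-np.pi/2,np.pi):
    for q in([.479,-.222,.078],[.70,.146,.113],[.459,.371,.024],[.435,.2725,.024],[.527,.3,.024],[.47,.0085,.04],[.47,.16,.04],[.37,.085,.04],[.70,.03,.11]):
        s=robot.ik(q,down(a)); print(a,q,None if s is None else np.round(s,2))
E
```

```text
[ 0.47609591 -0.21554479  0.052     ] [ 0.47510136 -0.21161735  0.076     ] [ 0.47216499 -0.20883105  0.076     ] [ 0.47406765 -0.21230213  0.07430196]
[379.49265381 208.47016277] [308.10062306 149.50538873]
[379.92061656 208.31833224] [308.17682549 148.37307117]
[384.36428724 206.74182847] [308.95012041 136.88242089]
0 [0.479, -0.222, 0.078] [ 0.74  0.48 -0.45  1.96  0.29  0.77  0.13]
0 [0.7, 0.146, 0.113] [ 0.17  0.78 -0.67  1.43  0.51  1.1  -0.59]
0 [0.459, 0.371, 0.024] [-0.15  0.77 -0.79  1.81  0.7   0.87 -1.28]
0 [0.435, 0.2725, 0.024] [ 0.06  0.69 -0.86  2.    0.74  0.79 -1.24]
0 [0.527, 0.3, 0.024] [ 0.13  0.9  -1.    1.77  0.9   1.01 -1.23]
0 [0.47, 0.0085, 0.04] [ 0.38  0.49 -0.55  2.11  0.42  0.65 -0.46]
0 [0.47, 0.16, 0.04] [ 0.31  0.64 -0.87  2.04  0.7   0.79 -0.99]
0 [0.37, 0.085, 0.04] [ 0.61  0.54 -1.06  2.31  0.77  0.71 -1.02]
0 [0.7, 0.03, 0.11] [ 0.37  0.77 -0.71  1.48  0.54  1.09 -0.45]
1.5707963267948966 [0.479, -0.222, 0.078] [ 0.88  0.52 -0.62  1.95  0.41  0.8   1.59]
1.5707963267948966 [0.7, 0.146, 0.113] [ 0.32  0.9  -0.97  1.43  0.76  1.21  0.84]
1.570796326
[... 1378 characters left out ...]
0.25  0.44  0.15  1.98 -0.1   0.73 -2.68]
3.141592653589793 [0.7, 0.146, 0.113] [ 0.37  0.96 -1.09  1.42  0.86  1.27  2.35]
3.141592653589793 [0.459, 0.371, 0.024] [ 0.03  0.94 -1.09  1.81  0.97  1.05  1.68]
3.141592653589793 [0.435, 0.2725, 0.024] [ 0.21  0.83 -1.09  2.    0.95  0.94  1.75]
3.141592653589793 [0.527, 0.3, 0.024] [ 0.17  0.96 -1.09  1.77  0.98  1.07  1.86]
3.141592653589793 [0.47, 0.0085, 0.04] [-0.92  0.74  1.08  2.15 -0.93  0.84 -2.39]
3.141592653589793 [0.47, 0.16, 0.04] [ 0.45  0.76 -1.09  2.04  0.88  0.91  2.01]
3.141592653589793 [0.37, 0.085, 0.04] [ 0.63  0.55 -1.08  2.31  0.79  0.72  2.11]
3.141592653589793 [0.7, 0.03, 0.11] [ 0.55  0.94 -1.09  1.47  0.86  1.25  2.5 ]
```

```bash
python3 - <<'E'
from h import *
P=[.4745,-.212]
def st(k):
    s=robot.get_state(); print(k,round(s["time"],1),s["ee_pos"].round(4) if hasattr(s["ee_pos"],'round') else s["ee_pos"],np.round(s["force"],1),round(s["opening"],4),np.round(s["grasp_force"],1))
robot.move_ptp(P+[.20],down(np.pi/2)); st("a")
robot.gripper_to(.06)
print(robot.move_linear(P+[.079],velocity=.08,threshold=8)); st("b")
snap("side","s2.png",(260,90,360,170),6)
robot.gripper_to(.0); st("closed y")
robot.gripper_to(.04)
robot.move_linear(P+[.13]); robot.move_ptp(P+[.131],down(0))
print(robot.move_linear(P+[.079],velocity=.08,threshold=8))
robot.gripper_to(0); st("closed x")
E
```

```text
a 1.8 [ 0.4743 -0.2128  0.1999] [-0.1 -0.1 -0.4] 0.094 0.0
False
b 4.1 [ 0.4747 -0.2121  0.0794] [ 0.4 -0.1  0.4] 0.06 0.0
closed y 5.0 [ 0.4746 -0.2136  0.0792] [-0.1 -9.4 -0.1] 0.0142 29.9
False
closed x 8.7 [ 0.4746 -0.2121  0.0792] [-0.4 -0.1  4. ] 0.0142 30.0
```

View pics/s2.png

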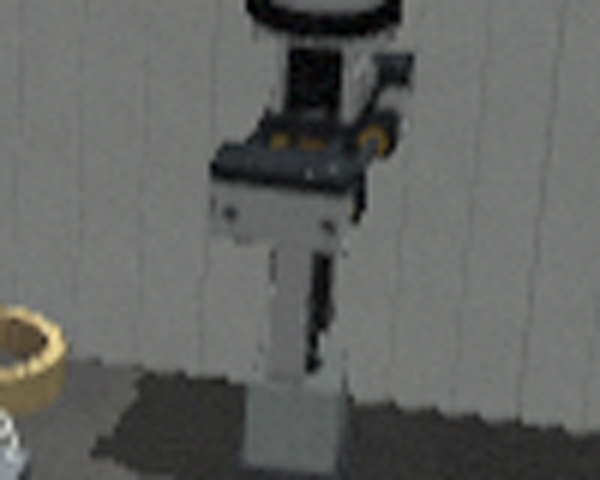

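The side view shows the fingers either side of the handle above the stand, with the stand top near (309,152) raw. The contact force puts the stand hole about 3 mm further to −y, at roughly −0.2155. Next I lift the pin and look at it over the access hole.

```bash
python3 - <<'E'
from h import *
P=[.4745,-.212]
robot.move_linear(P+[.20],velocity=.1); s=robot.get_state(); print(s["force"],s["opening"])
H=[.7015,.146+.001]
robot.move_ptp(H+[.22],down(0)); robot.move_linear(H+[.166],velocity=.08)
robot.pause(.5); print(robot.get_state()["ee_pos"],robot.get_state()["time"])
a=snap("side");b=snap("top"); cv2.imwrite("pics/side_h.png",a);cv2.imwrite("pics/top_h.png",b)
A=cv2.resize(a[130:205,165:235],None,fx=8,fy=8,interpolation=cv2.INTER_CUBIC)
cv2.imwrite("pics/h1.png",A)
E
```

```text
[ 0.01781996 -0.07348995 -0.36526569] 0.014487891314649717
[0.70155229 0.14701353 0.16610831] 12.9333
```

View pics/h1.png

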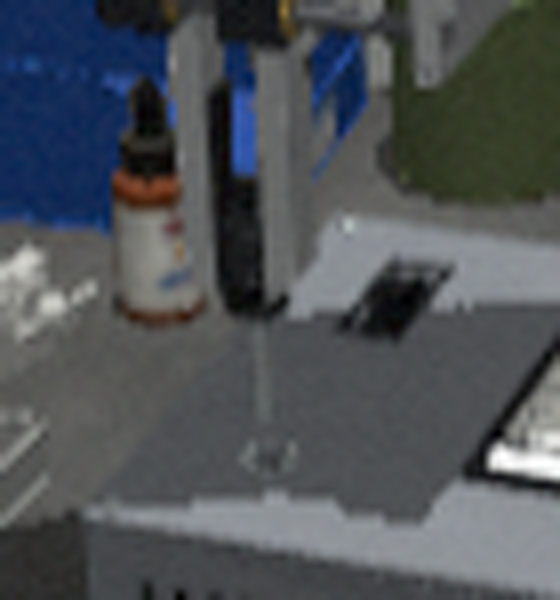

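The rod hangs above the hole: rod axis near (197.5,181) raw, hole near (198.3,186.5). Now I compute the lateral error.

```bash
python3 - <<'E'
from h import *
p=np.array([.70155,.14701,.1])
c=lambda x,y:(165+(x+.5)/8-.5,130+(y+.5)/8-.5)
for z in(.082,.0945,.1,.11): print(z,proj("side",[p[0],p[1],z]))
print("dx",proj("side",p+[.001,0,0])-proj("side",p),"dy",proj("side",p+[0,.001,0])-proj("side",p))
print(c(262,340),c(264,420),c(270,456))
S=cv2.imread("pics/side_h.png").astype(int)
for r in range(170,190): print(r,S[r,190:206].mean(1).round().astype(int))
T=cv2.imread("pics/top_h.png"); cv2.imwrite("pics/h2.png",cv2.resize(T[60:160,225:325],None,fx=6,fy=6,interpolation=cv2.INTER_CUBIC))
E
```

```text
0.082 [196.96697942 186.63536607]
0.0945 [196.69994148 182.57581989]
0.1 [196.58160155 180.77680045]
0.11 [196.365103   177.48556071]
dx [-0.34928111 -0.05852348] dy [-0.15035523  0.18005761]
(197.3125, 172.0625) (197.5625, 182.0625) (198.3125, 186.5625)
170 [93 90 90 90 80 72 67 75 62 81 79 79 79 79 78 81]
171 [89 92 92 88 84 79 85 95 78 81 77 77 79 79 78 79]
172 [86 89 88 83 79 79 88 96 84 80 80 81 81 80 79 81]
173 [84 84 85 85 79 75 84 94 84 79 78 78 81 79 80 78]
174 [85 86 85 82 80 82 83 97 85 80 80 77 78 78 78 79]
175 [86 84 79 81 81 82 77 94 84 81 78 78 77 80 77 79]
176 [80 80 82 82 80 78 77 95 89 84 81 78 82 82 81 81]
177 [82 84 81 81 80 81 75 94 92 81 82 82 78 83 81 77]
178 [80 80 79 81 80 82 79 97 92 82 81 80 82 79 79 78]
179 [79 79 84 79 78 80 76 98 92 82 83 80 80 82 79 79]
180 [80 76 79 80 76 77 74 96 95 79 80 79 78 80 79 81]
181 [75 79 80 80 82 79 78 95 93 75 82 77 83 82 81 83]
182 [81 80 81 79 78 79 79 89 92 81 81 82 79 81 78 80]
183 [81 82 81 83 82 78 81 83 79 79 79 81 79 79 81 80]
184 [80 81 81 81 80 80 81 81 85 82 78 75 82 80 78 79]
185 [ 81  82  80  80  81  81 105  84  91  85  80 105  80  80  79  83]
186 [ 80  80  83  80  81  96 114  78  77  75  75 112  84  78  81  78]
187 [ 84  78  83  79  84 109  94  70  66  60  87  94  84  80  79  79]
188 [ 78  81  78  80  81  85 102  78  78  62  93  94  81  82  81  82]
189 [78 82 80 83 81 79 78 83 93 82 82 78 80 82 84 84]
```

View pics/h2.png

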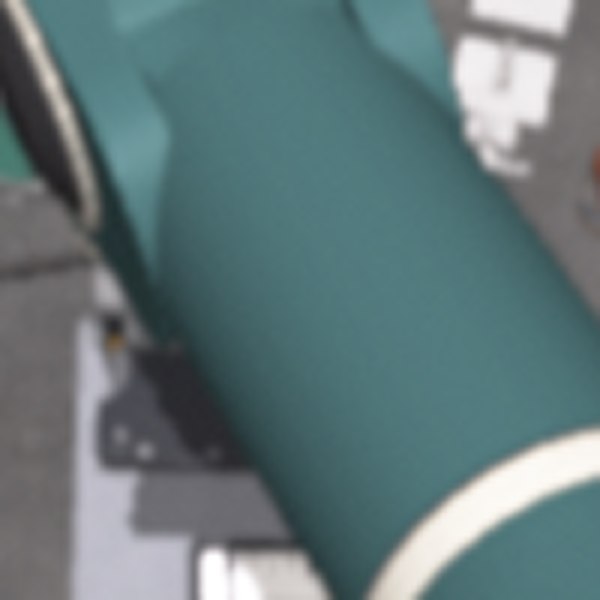

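The arm hides the hole in the top view. From the side view the rod needs about −2 mm in x and +1 mm in y. I'll lower with a light touch threshold and search a small pattern if it lands on the top.

```bash
python3 - <<'E'
from h import *
c=np.array([.6995,.148])
off=[(0,0)]+[(1.5*np.cos(t),1.5*np.sin(t)) for t in np.arange(6)*np.pi/3]+[(3*np.cos(t),3*np.sin(t)) for t in np.arange(9)*2*np.pi/9]
ok=False
for o in off:
    p=c+np.array(o)/1000
    robot.move_linear([*p,.160],velocity=.05)
    hit=robot.move_linear([*p,.128],velocity=.03,threshold=3)
    s=robot.get_state(); print(p.round(4),hit,np.round(s["ee_pos"],4),np.round(s["force"],1),s["time"])
    if s["ee_pos"][2]<.140: ok=True;break
    if s["ee_pos"][2]>.154+.004: print("odd")
print(ok)
E
```

```text
[0.6995 0.148 ] False [0.6996 0.1481 0.1282] [ 1.6 -0.8 -0.7] 14.525
True
```

```bash
python3 - <<'E'
from h import *
p=[.6995,.148]
for z in(.122,.119,.117,.115,.1135,.1125):
    robot.move_linear([*p,z],velocity=.02); s=robot.get_state(); print(z,np.round(s["ee_pos"],4),np.round(s["force"],1),round(s["time"],1))
    im=robot.grab_frame("side") if z<.118 else None
    if s["force"][2]>9: break
robot.pause(1.0)
robot.move_linear([*p,.135],velocity=.05); robot.move_linear([*p,.20],velocity=.1)
robot.move_ptp([.4755,-.2145,.21],down(0))
s=robot.get_state(); print(s["opening"],s["time"])
robot.pause(.3)
a=snap("side");cv2.imwrite("pics/side_b.png",a);b=snap("top","t3.png",s=1.56);cv2.imwrite("pics/top_b.png",b)
E
```

```text
0.122 [0.6994 0.148  0.1218] [-0.5 -0.1 -0.8] 15.0
0.119 [0.6995 0.148  0.119 ] [-0.1 -0.2  1.1] 15.3
0.117 [0.6995 0.148  0.1169] [0.  1.3 1.2] 15.5
0.115 [0.6996 0.148  0.1151] [ 0.2 -1.1  3.1] 15.8
0.1135 [0.6996 0.148  0.1136] [0.6 0.1 3.9] 16.1
0.1125 [0.6996 0.148  0.1125] [ 1.7 -0.3  4.5] 16.4
0.014551994974677247 20.4417
```

View pics/t3.png

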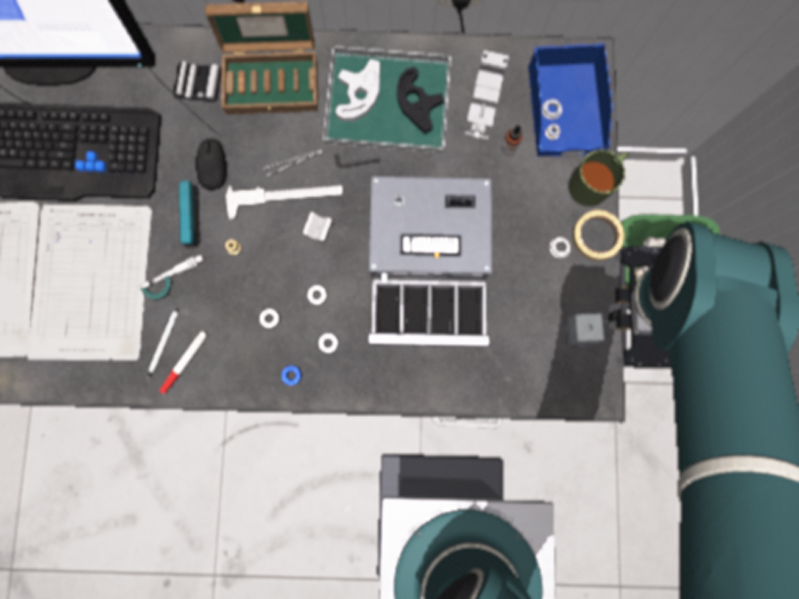

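The drawer is out, with four compartments at roughly (380–480, 283–333) in the picture. The bush at raw (177,211) was knocked to about (172,204). Now I locate the stand hole and return the pin.

```bash
python3 - <<'E'
from h import *
T=cv2.imread("pics/top_b.png").astype(int).mean(2)
for r in range(200,220): print(r,T[r,366:389].round().astype(int))
S=cv2.imread("pics/side_b.png").astype(int).mean(2)
for z in(.138,.052): print(proj("side",[.4755,-.2145,z]))
print(robot.get_state()["ee_pos"])
for r in list(range(118,130,2))+list(range(144,156)): print(r,S[r,298:322].round().astype(int))
E
```

```text
200 [61 62 65 69 71 74 76 79 80 79 81 81 81 80 79 80 83 88 86 78 67 63 63]
201 [ 63  66  75  88  98 105 109 115 114 114 116 117 116 116 114 116 118 122
 117  99  76  65  63]
202 [ 68  72  88 111 128 136 139 144 144 143 144 145 145 145 144 144 146 148
 140 115  82  66  61]
203 [ 74  78  95 125 144 152 155 156 154 155 155 155 154 154 153 154 156 157
 149 123  86  67  61]
204 [ 77  81  96 126 149 157 158 157 157 156 155 154 154 155 155 156 157 157
 152 128  91  69  63]
205 [ 79  79  94 123 149 157 158 157 157 156 155 154 154 154 156 156 158 158
 152 135  97  74  69]
206 [ 80  81  92 122 149 156 158 157 156 155 153 152 150 152 155 157 158 158
 154 138 101  76  73]
207 [ 80  81  93 122 148 157 157 156 156 154 149 143 141 147 154 158 158 157
 154 139 101  73  69]
208 [ 80  83  94 121 146 156 158 156 155 152 146 136 127 134 148 155 158 156
 154 140 103  72  63]
209 [ 80  82  92 116 145 156 157 156 154 150 147 137 120 124 143 154 156 156
 153 142 106  74  63]
210 [ 79  83  90 114 143 157 156 156 154 151 149 141 126 125 142 154 156 154
 154 142 111  76  63]
211 [ 79  84  90 111 142 156 156 15
[... 2079 characters left out ...]
 118 112 113 112 117 117 115 118 114 114 113 113 112 116
 115 100 116 118 117 117]
150 [117 117 115 115 108 114 113 114 114 114 113 114 117 116 116 115 115 112
 114 111 116 116 117 116]
151 [116 117 119 117  98 114 112 114 114 109 110 104 105 108 115 113 114 117
 115 101 116 116 116 115]
152 [113 115 116 118 117 115 114 112 115 114 107 105 106 104 113 118 115 115
 114  97 114 116 115 116]
153 [ 92  94  94 103 107 110 109 111 114 112 113 114 113 113 114 112 116 115
 115  83 117 117 116 115]
154 [ 47  47  48  83  93  97 100 101 104 103 107 107 109 107 109 109 108 111
 111  75 120 117 115 117]
155 [ 45  46  49  79  89  91  96  90  93  94  91  93  98  97  99  97 104 100
  96  72  94 117 116 115]
```

```bash
python3 - <<'E'
from h import *
t=tri((378.2,209.2),(309.4,151.4)); print(t, onz("top",378.2,209.2,.052), onz("side",309.4,151.4,.052))
q=np.array([.4755,-.2145,.052]); print(proj("side",q+[.001,0,0])-proj("side",q),proj("side",q+[0,.001,0])-proj("side",q))
c=(t[:2]+onz("top",378.2,209.2,.052)[:2])/2+[-.0009,.002]; print(c)
off=[(0,0)]+[(1.5*np.cos(t),1.5*np.sin(t)) for t in np.arange(6)*np.pi/3]+[(3*np.cos(t),3*np.sin(t)) for t in np.arange(9)*2*np.pi/9]
for o in off:
    p=c+np.array(o)/1000
    robot.move_linear([*p,.130],velocity=.08)
    hit=robot.move_linear([*p,.095],velocity=.03,threshold=4)
    s=robot.get_state(); print(p.round(4),hit,np.round(s["ee_pos"],4),np.round(s["force"],1),s["time"])
    if s["ee_pos"][2]<.112: break
E
```

```text
[ 0.47569825 -0.21992825  0.04703838] [ 0.47675612 -0.21818187  0.052     ] [ 0.47220831 -0.21012417  0.052     ]
[-0.30964804 -0.0439569 ] [-0.0676914   0.13472128]
[ 0.47532719 -0.21705506]
[ 0.4753 -0.2171] True [ 0.4748 -0.2163  0.1084] [-0.2 -0.5  0.1] 22.725
```

```bash
python3 - <<'E'
from h import *
p=np.array(robot.get_state()["ee_pos"]); z=p[2]
for k in range(14):
    z-=.004; hit=robot.move_linear([p[0],p[1],max(z,.078)],velocity=.02,threshold=8); s=robot.get_state(); f=np.array(s["force"])
    print(np.round(s["ee_pos"],4),hit,np.round(f,1))
    p[:2]+=np.clip(f[:2]/8000,-.0008,.0008)
    if z<.079 or f[2]>6: break
    if hit: z=s["ee_pos"][2]
E
```

```text
[ 0.4747 -0.2163  0.1043] False [ 0.1  0.2 -0. ]
[ 0.4747 -0.2163  0.1002] False [ 0.1  0.4 -0.1]
[ 0.4747 -0.2162  0.0962] False [ 0.8 -0.  -0.7]
[ 0.4748 -0.2162  0.0922] False [ 0.7  0.9 -0.3]
[ 0.4749 -0.2162  0.0882] False [ 0.9 -0.1 -0.7]
[ 0.475  -0.2161  0.0842] False [ 0.5  0.3 -0.2]
[ 0.4751 -0.2161  0.0803] False [-0.7 -0.7 -0.9]
[ 0.4754 -0.2163  0.0786] True [-2.5  0.4  9.2]
```

```bash
python3 - <<'E'
from h import *
robot.gripper_to(.05); p=robot.get_state()["ee_pos"]; robot.move_linear([p[0],p[1],.22]); robot.pause(.3)
b=snap("top");cv2.imwrite("pics/top_c.png",b);a=snap("side");cv2.imwrite("pics/side_c.png",a)
g=b.astype(int)
m=((g.min(2)>130)&(g.max(2)-g.min(2)<40)).astype(np.uint8)
n,l,st,ce=cv2.connectedComponentsWithStats(m)
for i in range(1,n):
    x,y,w,h,A=st[i]
    if 60<A<220 and 150<ce[i][0]<380 and 140<ce[i][1]<260: print("bush?",st[i],onz("top",x+w/2-.5,y+h/2-.5,.022).round(4)[:2])
d=(g.max(2)<75).astype(np.uint8); n,l,st,ce=cv2.connectedComponentsWithStats(d)
for i in range(1,n):
    x,y,w,h,A=st[i]
    if A>100 and 235<ce[i][0]<315 and 175<ce[i][1]<225:
        print("comp",st[i],onz("top",x-.5,y-.5,.057).round(4)[:2],onz("top",x+w-.5,y+h-.5,.057).round(4)[:2],onz("top",x+w/2-.5,y+h-.5,.015).round(4)[:2])
k=((g.max(2)<70)).astype(np.uint8); n,l,st,ce=cv2.connectedComponentsWithStats(k)
for i in range(1,n):
    if st[i,4]>8 and 365<ce[i][0]<392 and 198<ce[i][1]<222: print("pin",st[i],ce[i])
cv2.imwrite("pics/d1.png",np.vstack([cv2.resize(b[172:225,228:322],(752,424),interpolation=cv2.INTER_CUBIC),cv2.resize(a[115:170,260:407],(752,170),interpolation=cv2.INTER_CUBIC)]))
for r in range(216,224): print(r,g[r,255:300:10].mean(1).round())
print(robot.get_state()["time"])
E
```

```text
bush? [352 151  14  15 154] [ 0.6354 -0.1708]
bush? [196 182  14  14 138] [0.5276 0.2993]
bush? [166 197  13  14 130] [0.4797 0.3878]
bush? [370 202  16  16 166] [ 0.4793 -0.2254]
bush? [204 213  13  14 137] [0.4353 0.2725]
comp [242 184  14  29 388] [0.5402 0.1817] [0.4564 0.1385] [0.4601 0.1592]
comp [259 184  15  29 388] [0.5416 0.1321] [0.4579 0.0865] [0.4616 0.1069]
comp [277 185  14  29 371] [0.5402 0.0795] [0.4564 0.0374] [0.4601 0.0545]
comp [294 185  14  29 385] [0.5416 0.0298] [ 0.4578 -0.0117] [0.4615 0.0036]
pin [376 207  10   5  36] [379.72222222 208.66666667]
216 [252. 252. 250. 249. 247.]
217 [254. 253. 253. 252. 252.]
218 [254. 254. 253. 253. 253.]
219 [244. 247. 249. 251. 253.]
220 [185. 198. 220. 228. 235.]
221 [121. 125. 143. 152. 161.]
222 [103. 100. 109. 106. 109.]
223 [102. 102. 113. 102. 105.]
27.6417
```

View pics/d1.png

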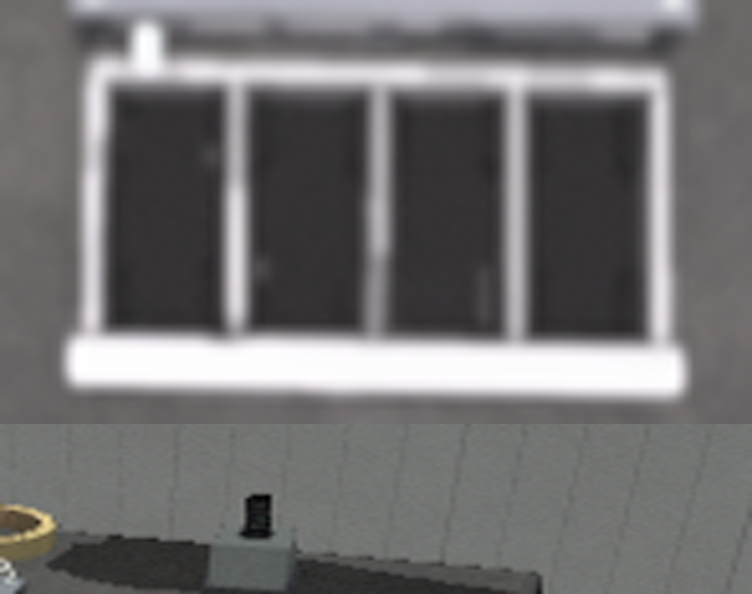

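The pin stands home, its handle upright on the block at (379.7,208.7). The drawer compartments are centred at x≈0.502 and y≈0.1605, 0.1095, 0.0585 and 0.0075. Now the first bush.

```bash
cat >> h.py <<'E'
def bushes():
    g=snap("top").astype(int); m=((g.min(2)>130)&(g.max(2)-g.min(2)<40)).astype(np.uint8)
    n,l,st,ce=cv2.connectedComponentsWithStats(m); r=[]
    for i in range(1,n):
        x,y,w,h,A=st[i]
        if 90<A<200 and 11<=w<=16 and 11<=h<=17:
            p=onz("top",x+w/2-.5,y+h/2-.5,.022)
            if .38<p[0]<.60 and .22<p[1]<.45: r.append((p[:2]-[.0015,0]).round(4))
    return r
NY=[.1605,.1095,.0585,.0075]; NX=.501
def pick(b):
    robot.move_ptp([*b,.13],down(0)); robot.gripper_to(.06)
    hit=robot.move_linear([*b,.026],velocity=.1,threshold=8); s=robot.get_state(); print("down",hit,s["ee_pos"])
    if hit: return False
    robot.gripper_to(0); s=robot.get_state(); print("grip",s["opening"],s["grasp_force"],np.round(s["force"],1))
    robot.move_linear([*b,.14],velocity=.15); o=robot.get_state()["opening"]; return .030<o<.038
def place(i):
    n=[NX,NY[i]]
    robot.move_ptp([*n,.14],down(0)); robot.move_linear([*n,.055],velocity=.08)
    hit=robot.move_linear([*n,.0395],velocity=.015,threshold=2.5); s=robot.get_state(); print("place",hit,np.round(s["ee_pos"],4),np.round(s["force"],1))
    robot.gripper_to(.050); robot.move_linear([*n,.14],velocity=.15); print("t",robot.get_state()["time"])
E
python3 - <<'E'
from h import *
r=bushes(); print(r)
b=min(r,key=lambda p:np.hypot(*(p-np.array([.4345,.2725]))))
if pick(b): place(0)
else: print("no grip")
r=bushes(); print(r)
snap("top","p1.png",(160,110,330,235),4.4); snap("side","p1s.png",(180,150,330,290),4)
E
```

```text
[array([0.5261, 0.2993]), array([0.4782, 0.3878]), array([0.4338, 0.2725])]
down False [0.43412295 0.27269679 0.02653606]
grip 0.03303377247933968 30.00066300854087 [ 0.3 -0.5  3.4]
place True [0.5009 0.1605 0.0396] [-0.4 -0.3  3.5]
t 36.6
[array([0.5261, 0.2993]), array([0.4782, 0.3878])]
```

View pics/p1s.png

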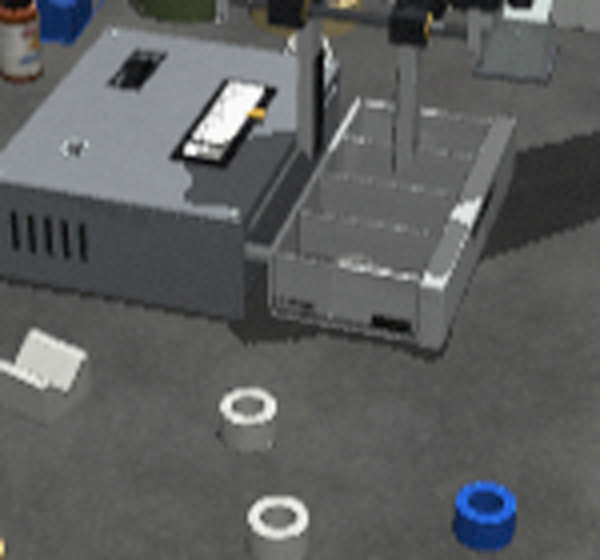

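The first bush is down in nest 1, with its rim showing at (355,262) in the crop. Two bushes remain on the table, so I continue with those.

```bash
python3 - <<'E'
from h import *
for i in(1,2):
    r=bushes(); print(r)
    if not r: break
    b=min(r,key=lambda p:p[1])
    if pick(b): place(i)
    else: print("no grip"); break
robot.move_ptp([.40,-.25,.25],down(0)); robot.pause(.3)
print(bushes()); b=snap("top");cv2.imwrite("pics/top_d.png",b)
cv2.imwrite("pics/p2.png",cv2.resize(b[115:225,228:322],None,fx=5.4,fy=5.4,interpolation=cv2.INTER_CUBIC)); print(robot.get_state()["time"])
E
```

```text
[array([0.5261, 0.2993]), array([0.4782, 0.3878])]
down False [0.52642939 0.29953077 0.02660092]
grip 0.032929641514951376 30.003307657898404 [ 0.3 -1.1  2.7]
place True [0.5009 0.1095 0.0395] [ 0.3 -0.1  2.6]
t 44.7833
[array([0.4782, 0.3878])]
down False [0.4784719  0.38813509 0.02664817]
grip 0.03275341291021889 30.000652058806736 [-0.1 -1.7  3.6]
place True [0.5009 0.0585 0.0393] [ 1.3 -0.2  2.8]
t 53.775
[]
55.4667
```

View pics/p2.png

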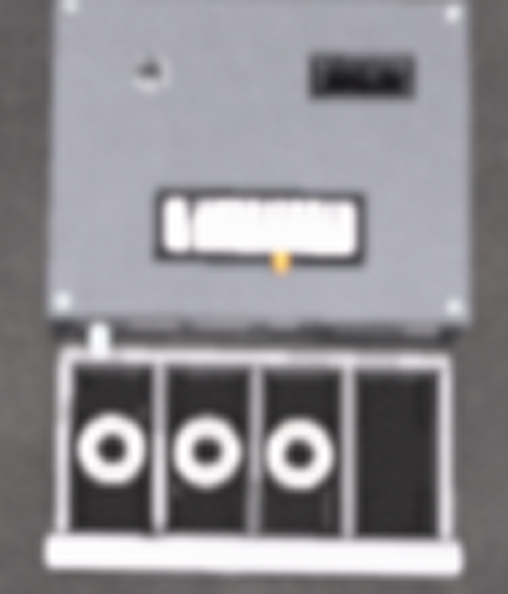

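All three bushes sit centred in nests 1–3. Now I shut the drawer.

```bash
python3 - <<'E'
from h import *
y=.084
robot.gripper_to(0)
robot.move_ptp([.395,y,.15],down(np.pi/2)); robot.move_linear([.395,y,.052],velocity=.1)
hit=robot.move_linear([.53,y+.001,.052],velocity=.03,threshold=20); s=robot.get_state(); print(hit,np.round(s["ee_pos"],4),np.round(s["force"],1))
x=s["ee_pos"][0]
while x<.556:
    x+=.002; robot.move_linear([x,y+.001,.052],velocity=.01); s=robot.get_state(); print(np.round(s["ee_pos"],4),np.round(s["force"],1))
    if abs(s["force"][0])>16: break
robot.pause(.7); print(robot.get_state()["force"])
e=robot.get_state()["ee_pos"]; robot.move_linear([e[0]-.03,y,.052],velocity=.05); robot.move_linear([e[0]-.03,y,.16],velocity=.15)
robot.move_ptp([.40,-.25,.25],down(0)); robot.pause(.3)
b=snap("top");cv2.imwrite("pics/top_e.png",b);a=snap("side")
w=np.where((b[:,276].min(1)>200))[0]; print("white rows col276",w[(w>150)&(w<230)],robot.get_state()["time"])
cv2.imwrite("pics/e1.png",np.hstack([cv2.resize(b[110:190,230:322],(690,600),interpolation=cv2.INTER_CUBIC)]))
E
```

```text
False [0.5291 0.0852 0.052 ] [-12.1   1.7   9.8]
[0.5312 0.0852 0.052 ] [-4.2  3.   0.6]
[0.5331 0.0852 0.0519] [-5.3  3.1  0.6]
[0.5352 0.0852 0.052 ] [-2.9  3.2 -0.8]
[0.5375 0.0849 0.052 ] [ 0.3  1.2 -0.6]
[0.5391 0.0849 0.052 ] [-2.9  0.2  0.9]
[0.5403 0.0849 0.0519] [-10.3  -0.6   7.7]
[0.5406 0.0849 0.0518] [-24.5  -2.8  20.2]
[-24.91164463  -3.03312783  20.26949001]
white rows col276 [153 154 155 156 157 158 159 160 161 177 178 179 180 181] 69.9083
```

View pics/e1.png

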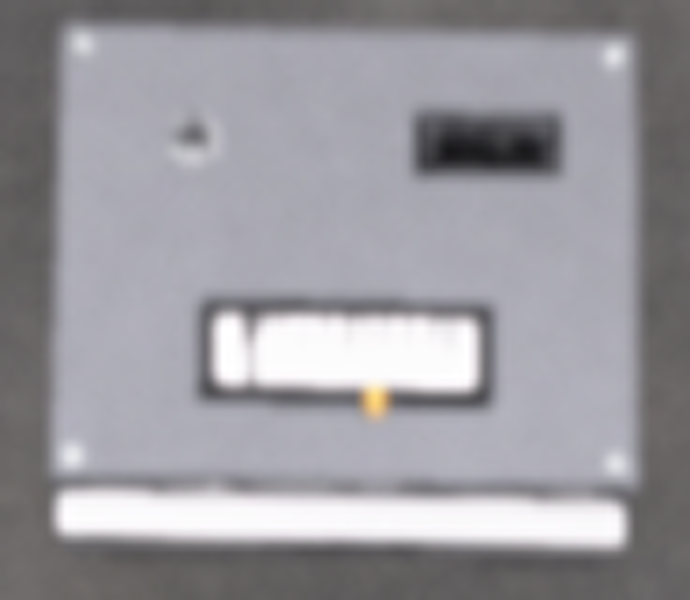

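The drawer is latched: its front is back at rows 177–181, as at the start. The needle is at raw x≈262.6 and the mark at ≈279.5. Now I feel for the wheel and make one trial stroke.

```bash
cat >> h.py <<'E'
WX,WY=.701,.030
R=down(-np.pi/2)
def stroke(d,z=.1085):  # d>0: needle up (towards -y), rim metres
    robot.move_linear([WX,WY+d/2,.118],velocity=.08)
    robot.move_linear([WX,WY+d/2,z],velocity=.02); f0=np.round(robot.get_state()["force"],1)
    robot.move_linear([WX,WY-d/2,z],velocity=.03); f1=np.round(robot.get_state()["force"],1)
    robot.move_linear([WX,WY-d/2,.118],velocity=.05); print("stroke",d,f0,f1,round(robot.get_state()["time"],1))
def needle(b=None):
    b=snap("top") if b is None else b
    g=b[152:160].astype(int).mean(2).mean(0); seg=g[259:292]
    return g[255:296].round().astype(int)
E
python3 - <<'E'
from h import *
print(needle(cv2.imread("pics/top_e.png")))
robot.move_ptp([WX,WY,.16],R); robot.move_linear([WX,WY,.120],velocity=.1)
hit=robot.move_linear([WX,WY,.104],velocity=.01,threshold=2.0); s=robot.get_state(); print(hit,np.round(s["ee_pos"],4),np.round(s["force"],1))
z=s["ee_pos"][2]-.0003
robot.move_linear([WX,WY,.118],velocity=.03)
stroke(.016,z); print(z)
robot.pause(.2); b=snap("top");cv2.imwrite("pics/top_f.png",b);a=snap("side");cv2.imwrite("pics/side_f.png",a)
print(needle(b))
cv2.imwrite("pics/f1.png",np.vstack([cv2.resize(b[110:185,230:322],(640,330)),cv2.resize(a[150:190,210:262],(640,260),interpolation=cv2.INTER_CUBIC)]))
E
```

```text
[166 135 112 179 243 251 247 222 194 225 242 246 246 248 248 248 248 247
 245 247 245 239 242 243 244 244 243 246 246 243 245 245 240 238 236 237
 241 238 195 120 120]
True [0.701  0.03   0.1093] [-0.2 -0.6  6. ]
stroke 0.016 [-1.3  0.1  0.6] [ 0.5  0.5 -0.2] 75.8
0.10895109140352267
[182 148 123 197 252 254 252 247 250 251 242 223 242 252 252 252 252 251
 250 251 250 246 248 249 250 250 248 250 250 249 250 250 246 245 243 244
 247 245 213 132 133]
```

View pics/f1.png

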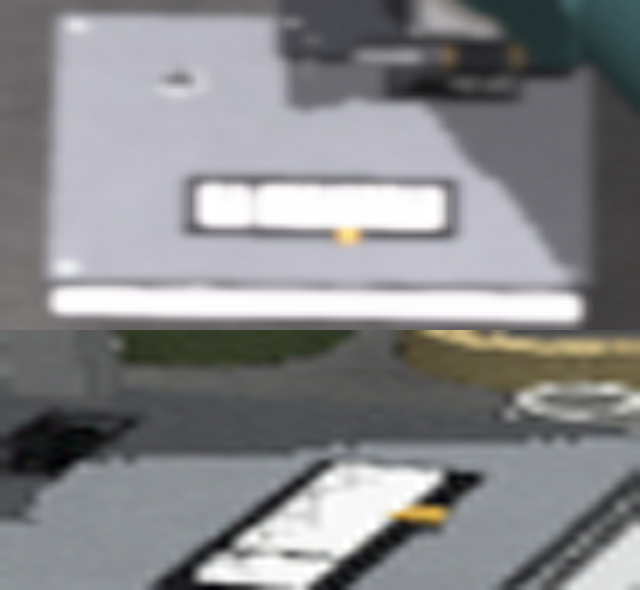

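The needle at (266,156) is visible in the top view with the arm at the wheel. It moved 3 px, so the stroke partly slipped. I'll press a little harder and loop with camera feedback.

```bash
cat >> h.py <<'E'
PSI=.007
def hy(u,v):
    p=onz("top",u,v,.086); return (p[1]-.0852)*np.cos(PSI)-(p[0]-.6558)*np.sin(PSI)
def gauge():
    b=snap("top"); g=b[153:160].astype(float).mean(2).mean(0)
    u=np.arange(259,292); dk=np.clip(248-g[259:292],0,None)
    k=int(np.argmax(dk)); s=slice(max(k-2,0),k+3); w=dk[s]; nu=(u[s]*w).sum()/w.sum()
    h=cv2.cvtColor(b,cv2.COLOR_BGR2HSV); m=(h[...,1]>120)&(h[...,2]>120)&(h[...,0]>10)&(h[...,0]<35); m[:156]=0;m[170:]=0;m[:,:250]=0;m[:,300:]=0
    ys,xs=np.nonzero(m); return nu,hy(nu,156),hy(xs.mean(),ys.mean()),dk[k]
E
python3 - <<'E'
from h import *
print(np.round(gauge(),4))
for k in range(5):
    nu,n,m,_=gauge(); need=(n-m)/20e-3*24e-3
    if abs(n-m)<.0015: break
    stroke(float(np.clip(need,-.018,.018)),.1081); robot.pause(.2)
    g=gauge(); print(np.round(g,4),"moved",round(n-g[1],4))
E
```

```text
[ 2.66000e+02  2.80000e-02 -1.11000e-02  1.62857e+01]
stroke 0.018 [-1.7  1.2  4.1] [ 0.2 -1.6  0.7] 78.3
[ 2.705789e+02  1.480000e-02 -1.110000e-02  2.147620e+01] moved 0.0132
stroke 0.018 [-1.6  1.8  4.7] [ 0.8 -1.4  2.2] 80.8
[ 2.753705e+02  1.000000e-03 -1.110000e-02  2.176190e+01] moved 0.0138
stroke 0.014563779177333291 [-2.1  0.7  8.5] [ 0.9 -2.4  5.7] 83.0
[ 2.796429e+02 -1.130000e-02 -1.110000e-02  4.452380e+01] moved 0.0123
```

The needle now reads −11.3 mm against the mark at −11.1 mm, so it is set. I pause there, then roll it back to the stop.

```bash
python3 - <<'E'
from h import *
robot.pause(2.5); print(np.round(gauge(),4))
last=None
for k in range(7):
    g=gauge(); 
    need=(.040-g[1])*1.2
    if last is not None and abs(g[1]-last)<.0012: break
    last=g[1]
    stroke(-float(np.clip(need+.002,.006,.018)),.1083); robot.pause(.2); print(np.round(gauge(),4))
robot.move_linear([WX,WY,.2],velocity=.15); robot.move_ptp([.40,-.25,.28],down(0)); robot.pause(.5)
b=snap("top"); print(np.round(gauge(),4),needle(b),robot.get_state()["time"])
A=cv2.resize(b[110:222,160:330],None,fx=4.6,fy=4.6,interpolation=cv2.INTER_CUBIC)
cv2.imwrite("pics/z.png",A)
E
```

```text
[ 2.796448e+02 -1.130000e-02 -1.110000e-02  4.457140e+01]
stroke -0.018 [-0.4 -0.3  1.1] [-0.7  1.1  2.5] 87.9
[ 2.753691e+02  1.000000e-03 -1.110000e-02  2.157140e+01]
stroke -0.018 [-0.6 -1.3  1.3] [-0.1  1.9  1.6] 90.3
[ 2.707489e+02  1.430000e-02 -1.110000e-02  2.414290e+01]
stroke -0.018 [-1.6 -0.3  0.2] [-0.2  2.8  2.6] 92.7
[ 2.664949e+02  2.660000e-02 -1.110000e-02  1.885710e+01]
stroke -0.018 [ 0.1 -0.5  0.6] [-0.7  2.4  3. ] 95.1
[ 2.6200e+02  3.9500e-02 -1.1100e-02  9.8095e+00]
stroke -0.006 [-3.7 -0.6 11.2] [-1.8 -5.3 11.6] 97.0
[ 2.617946e+02  4.010000e-02 -1.110000e-02  1.952380e+01]
[ 2.617951e+02  4.010000e-02 -1.110000e-02  3.476190e+01] [165 134 111 178 241 247 225 207 236 245 245 245 245 247 248 247 248 247
 245 246 245 238 241 243 244 244 242 245 245 242 245 245 239 238 236 237
 241 238 194 120 120] 100.6667
```

View pics/z.png

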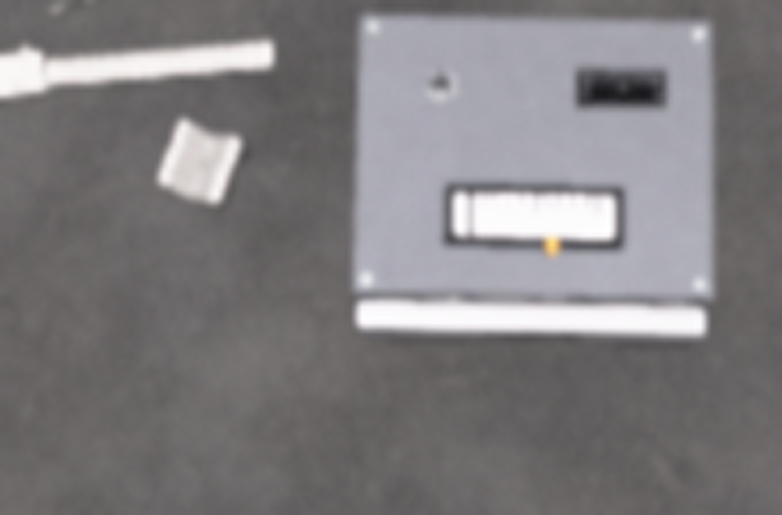

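The needle is at zero (raw x≈261.8, +40.1 mm) against the stop. The drawer is shut, and no bushes are left on the table. The V-block has not moved. Handing in.

```bash
python3 -c "
from h import *
print(robot.sign_off())"
```

```text
the job is handed in; nothing more can be done
None
```

I handed the job in at about 101 s: all three bushes are in nests 1–3, the drawer is latched, the pin is back in its stand, and the field was rolled to the mark, held and returned to zero; no verdict came back.

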